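# Light on, one click brighter

### The job

Switch on the vanity light by pushing the chrome toggle all the way over to its other side with a fingertip. Then lay a fingertip on top of the big knurled dimmer dial and, by friction alone, turn it clockwise (seen from above) until it clicks into its next position, the middle one of three, and never further. Nothing is to be picked up: leave everything else on the counter where it is.

Things in the scene. Friction and masses are not known exactly. Their poses are not given: they have to be found in the camera images.
- dial_base: Fixed round white base of the dimmer, 136 mm across, 14 mm high, with the dial on top, concentric. Origin at the centre of its underside; its front is -x. On its upper face, just outside the dial, three short dark ticks mark the click positions: 0.6 rad anticlockwise from the front, at the front, and 0.6 rad clockwise from it, seen from above.
- dial (a joint): Angle of the knurled metal dial (vertical axis) in rad, growing clockwise seen from above. Three sprung click positions: 0 (where it starts), 0.6 (the next) and 1.2; stops 0.06 beyond. Let go below 0.2 it springs back to 0; between 0.35 and 0.85 it clicks to 0.6; beyond about 0.95 it goes to 1.2. Turning takes up to about 0.07 N m, 2 N at 36 mm radius; pressing with 5 to 9 N grips enough.
- dial_top (a point): Centre of the dial's flat top, on its axis, 32 mm above the counter when not pressed. The dial is a disc 99 mm across and 14 mm thick, finely ribbed (under 1 mm); press on the top near the edge and sweep round. It is sprung downwards: 1.5 N starts it, then 0.5 mm per newton, bottoming out 4 mm down at about 9.5 N.
- dial_index (a point): Point on the dark index line on the dial's top, 45 mm from the axis, level with the top; the line runs from near the hub to the edge and points at the tick of the position in force.
- switch: Fixed switch box with a chrome plate on top, 90 mm (x) by 90 mm (y) by 28 mm high. Origin at the centre of its underside. The toggle swings in its x-z plane.
- toggle (a joint): Angle of the chrome toggle, a 9 mm rod with a 14 mm ball at its end, pivoted over the centre of the switch box, 28 mm above the counter, on an axis along the box's y; ball centre 46 mm from the pivot. In rad: 0 leans 0.5 rad to the box's -x (off), 1.0 leans 0.5 rad to its +x, against a stop (on: beyond 0.85). Starts at 0 to 0.2. Stays where left; takes 1 to 2 N.
- toggle_tip (a point): Centre of the toggle's end ball, about 68 mm above the counter at either end of the swing, 74 mm when upright.
- lens_tray: Loose pink contact-lens tray with two round closed lids, 38 x 76 x 20 mm; origin under its centre. Leave alone.
- tumbler: Loose frosted glass tumbler, 68 mm across, 92 mm high; origin under its centre. Leave alone.
- tweezer: Loose aluminium tweezer lying along its x, 94 x 8 x 9 mm; origin under its centre. Leave alone.
- soap_dish: Loose white ceramic soap dish with a bar of soap in it, 80 x 115 mm, 31 mm high; origin under its centre. Leave alone.
- lens_bottle: Loose white bottle of lens solution, 48 mm across, 120 mm high; origin under its centre. Leave alone.
- cream_jar: Loose small cream jar, 42 mm across, 34 mm high; origin under its centre. Leave alone.
- comb: Loose black comb lying along its x, 150 x 30 x 4 mm; origin under it. Leave alone.
Not all that is in view belongs to the job. There is more than one size of the dial_base; the job needs the smallest. What is shaped like the switch but orange is not meant.

How it is judged:
By the outcome, as a careful person would: the job done as asked, in the order asked, and still so for the second after the job is handed in, with the robot touching nothing.
It also fails if it takes over 54 s, if anything falls off the work surface, if the arm or the gripper's body presses on something with over 40 N, if the wrist force passes 120 N, or if a joint passes its speed limit or range.

### The arm

A 7-joint arm with a two-finger parallel gripper is mounted at the origin on the work surface. World frame = base frame: x ahead of the robot, y to its left, z up, the work surface at z = 0. Lengths are in mm, angles in rad, forces in N, time in s.
With the tool pointing down it reaches from about 400 to 850 mm from the base axis. Payload 4.4 kg.
Tool frame: the origin (TCP) lies between the finger pads; the fingertips stand 25 mm ahead of it and the grasp point (between the pads) lies 6 mm ahead of it; z points along the fingers, y is the line along which they close (so a half turn about z gives the same grasp; the last joint's range is limited). The gripper opens to 94 mm and grips with 3 to 60 N. Pads are 16 mm wide; open, the fingers measure 119 mm over their backs; the gripper's body (75 mm by 177 mm) begins 78 mm behind the grasp point.
Start: joints at [1.234, 0.628, 0.038, 1.517, -0.027, 0.996, -0.02], TCP at [173.904, -626.319, 230.478] pointing down, gripper open.
Joint ranges: [-3.06, 3.06], [-0.37, 2.12], [-1.25, 1.32], [0.18, 2.47], [-1.1, 4.24], [0.23, 1.98], [-2.94, 2.94]. Speed limits (rad/s): [2.57, 2.57, 3.14, 3.14, 3.14, 3.14, 3.14].

### API

Orientations are given as a 3x3 rotation matrix whose columns are the frame's x, y, z axes.
In Python, from bench import ctrl gives the robot as it stands.
- The arm moves only by the shell command python3 -m handwheel 'ROWS' [FORCE]. ROWS is JSON, a list that holds one entry, the list of rows, each a list of 5 numbers: the shift along the tool's x, y, z in mm, then the turn about the tool's z in rad, then the gripper's target within -1 to 1 (fully open at 1, half-way at 0, shut at -1). A call has 1 to 12 rows; each row shifts and turns the commanded pose from where the row before left it, along the tool's axes as they then stand; what a row does not reach is not made up. A row lasts 1/8 s, in which the tool goes at most 62.5 mm and 10.7 degrees, less where a joint would pass 70% of its speed; a pose out of reach is approached as far as the arm can. A call with a gripper value outside its range is refused whole. The fingers move at their own pace and stop on an object; FORCE is the grip in N (left out, the last holds). Time passes only in rows, so rows that do not move let the fingers close. It gives the time, the measured TCP pose, the force, the opening and the grip force at its end, in the units of the state.
- ctrl.state(): the state, without advancing time (a new reading comes with each control period).
- ctrl.get_image(name): name is "scene" or "top" or "wrist"; returns the picture (400x640x3 uint8, red, green, blue); there is no depth.
- ctrl.get_calibration(name): a dict with "fovy" (degrees; the focal length in pixels is half the picture's height over the tangent of half this angle, whatever the lens; pixels are square), "cx", "cy" (the principal point, pixels), "camera_from_world" (4x4, takes a point from world to camera coordinates). Camera axes: x right, y down, z forward; pixel columns grow to the right and rows downward; lengths in mm; the calibration is good to about 2 mm. A picture is of the moment at which its call begins: read the wrist's pose just before it. get_calibration takes no time and is no camera call; for the wrist camera it gives the pose at the moment of the call.
- ctrl.finish_job(): hands the job in; it is judged then, once.
Trained networks look in the newest picture that a camera, given by its name, has taken for a name from the list of things; names that differ only in an ending like _2 or _b are one class to them, and where a whole thing is asked for, a point or a joint stands for the part that bears it (a point fixed in the world has none). Each returns a list of dicts, best first, with "confidence" (0 to 1); they miss things now and then, are a little off and sometimes report something else, mostly with a low value. They report only what shows in the picture. A call takes as long as a camera call. They do not tell look-alikes from the thing itself.
- ctrl.find_in(camera, label): "position" ([column, row] in pixels, amid what is visible of it).
- ctrl.place_of(camera, label): "position" ([column, row] in pixels: a listed point, or the origin of a listed thing).
The state is a dict: "t": time; "joints": joint angles; "joint_vel": joint speeds; "joint_efforts": joint torques, N m; "tcp_pos": TCP position; "orientation": TCP orientation; "contact_force": force on the tool from outside, world axes, zero at the start; "ft_torque": the same for the moment, N m; "finger_gap": finger opening in mm; "grasp_force": force on a finger pad.
Only numpy, scipy, OpenCV 4.12 (cv2) and the standard library are available. Lean on these libraries where they do the work, as an engineer would, in place of code of your own. Each camera call takes 0.05 s, during which the arm holds its last target. There are 200 camera calls.

## Working session

There is one attempt and no reset: what is moved stays moved. The work goes in short steps, Python scripts to look and compute and a shell command to move; the robot and the scene stay as the last step left them, time stands still between calls to the robot, and variables do not carry over. Pictures are saved under pics/ and viewed, at most 10 in all, crops included, and the job is handed in when it is done.

```bash
mkdir -p pics; cat > h.py <<'E'
import numpy as np, cv2
from bench import ctrl
def ray(cam,px,z,cal=None):
    c=cal or ctrl.get_calibration(cam); f=200/np.tan(np.radians(c["fovy"])/2)
    M=np.array(c["camera_from_world"]); R=M[:3,:3]; o=-R.T@M[:3,3]
    d=R.T@np.array([(px[0]-c["cx"])/f,(px[1]-c["cy"])/f,1]); return (o+d*(z-o[2])/d[2]).round(1)
def snap(cam,name):
    im=ctrl.get_image(cam); cv2.imwrite(f"pics/{name}.png",im[:,:,::-1]); return im
E
python3 - <<'E'
from h import *
s=ctrl.state();print(s["t"],s["tcp_pos"],np.round(s["orientation"],3).tolist(),s["finger_gap"])
Z=dict(dial_base=0,dial_top=32,dial_index=32,switch=0,toggle_tip=68)
ims=[]
for cam in("top","scene"):
    ims.append(snap(cam,cam))
    for l in Z:
        for r in ctrl.place_of(cam,l): print(cam,l,np.round(r["position"],1),round(r["confidence"],2),ray(cam,r["position"],Z[l]))
E
```

```text
0.0 [ 173.72180032 -625.71136777  229.58173755] [[0.964, 0.267, -0.001], [0.267, -0.964, 0.002], [-0.0, -0.002, -1.0]] 94.08529687477547
top dial_base [388.5 260.7] 0.93 [ 352.6 -218.4    0. ]
top dial_base [366.8 198.1] 0.84 [ 549.2 -147.     0. ]
top dial_base [279.2 147.5] 0.72 [706.2 137.8   0. ]
top dial_top [277.7 144.8] 0.86 [708.4 139.9  32. ]
top dial_top [394.7 266.9] 0.8 [ 335.5 -232.8   32. ]
top dial_top [366.3 195.4] 0.58 [ 554.7 -142.    32. ]
top dial_index [377. 209.] 0.95 [ 513.  -175.9   32. ]
top dial_index [285.3 161. ] 0.81 [657.3 114.3  32. ]
top dial_index [403.2 281.8] 0.72 [ 290.8 -259.4   32. ]
top switch [252.8 214.6] 0.85 [487.7 215.1   0. ]
top switch [268.3 260.1] 0.68 [345.1 160.9   0. ]
top toggle_tip [246.9 218.2] 0.4 [473.  222.9  68. ]
top toggle_tip [257.4 266.9] 0.4 [327.3 185.8  68. ]
scene dial_base [365.  253.8] 0.89 [707.3 133.1   0. ]
scene dial_base [250.2 183.6] 0.86 [ 356.1 -225.     0. ]
scene dial_base [268.3 217.7] 0.75 [ 548.3 -140.8    0. ]
scene dial_top [266.3 207.1] 0.9 [ 538.6 -145.1   32. ]
scene dial_top [368.3 241.7] 0.84 [695.9 141.   32. ]
scene dial_top [247.  165.8] 0.61 [ 290. -243.   32.]
scene dial_index [259.9 201.7] 0.89 [ 510.5 -167.9   32. ]
scene dial_index [243.8 162. ] 0.85 [ 262.4 -258.9   32. ]
scene dial_index [354.3 226.6] 0.81 [632.5 108.7  32. ]
scene dial_index [310.9 187.7] 0.39 [433.6 -15.8  32. ]
scene switch [385.7 201.8] 0.65 [467.9 219.8   0. ]
scene switch [369.4 182.8] 0.59 [354.7 179.9   0. ]
scene toggle_tip [371.7 160.7] 0.63 [323.6 186.5  68. ]
scene toggle_tip [387.2 181.9] 0.42 [458.7 219.8  68. ]
```

View pics/top.png

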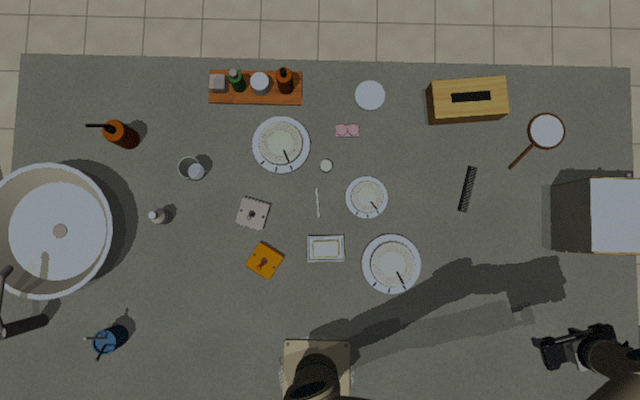

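View pics/scene.png

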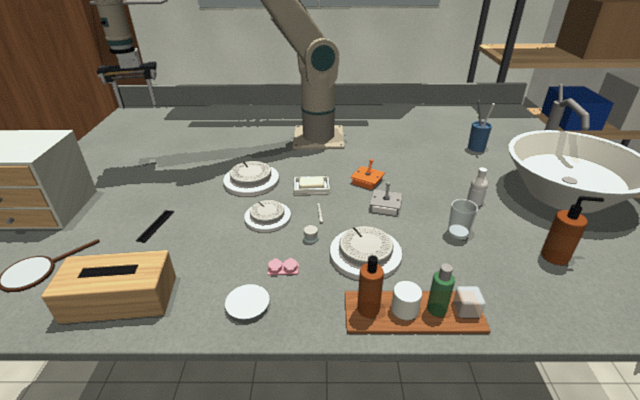

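```bash
python3 -m handwheel '[[[41,-30,0,0,-1],[41,-30,0,0,-1],[41,-30,0,0,-1],[41,-30,0,0,-1],[41,-30,0,0,-1],[41,-30,0,0,-1],[41,-30,0,0,-1],[41,-30,0,0,-1],[41,-30,0,0,-1],[41,-30,0,0,-1],[41,-30,0,0,-1],[0,0,0,0,-1]]]'
python3 - <<'E'
from h import *
s=ctrl.state();print(s["t"],s["tcp_pos"],np.round(s["orientation"],3).tolist(),s["finger_gap"],s["joints"])
cal=ctrl.get_calibration("wrist");snap("wrist","w1")
M=np.array(cal["camera_from_world"]);print("cam",-M[:3,:3].T@M[:3,3])
for l,z in dict(dial_base=0,dial_top=32,dial_index=32).items():
    for r in ctrl.place_of("wrist",l): print(l,np.round(r["position"],1),round(r["confidence"],2),ray("wrist",r["position"],z,cal))
E
```

```text
t: 2.1
tcp_pos: [523.1, -182.9, 230.5]
orientation: [[0.961, 0.275, 0.002], [0.275, -0.961, 0.002], [0.003, -0.002, -1.0]]
contact_force: [-1.4, -0.7, 0.6]
finger_gap: 0.5
grasp_force: 0.0
2.1 [ 523.08881413 -182.90818689  230.53540885] [[0.961, 0.275, 0.002], [0.275, -0.961, 0.002], [0.003, -0.002, -1.0]] 0.46248896756242674 [ 0.28359289  0.4891445   0.00570942  1.7896872  -0.00708107  0.86144833
 -0.99872701]
cam [ 600.34838411 -161.77662222  384.8521844 ]
dial_base [312.3 307.3] 0.95 [ 343.6 -227.3    0. ]
dial_base [296.6 137. ] 0.81 [ 556.8 -148.3    0. ]
dial_top [289. 142.] 0.8 [ 553.1 -143.    32. ]
dial_top [198.7  16.1] 0.33 [646.3 -28.3  32. ]
dial_index [306.9 181.7] 0.66 [ 516.4 -173.    32. ]
dial_index [319.2 365.6] 0.63 [ 283.4 -254.2   32. ]
```

View pics/w1.png

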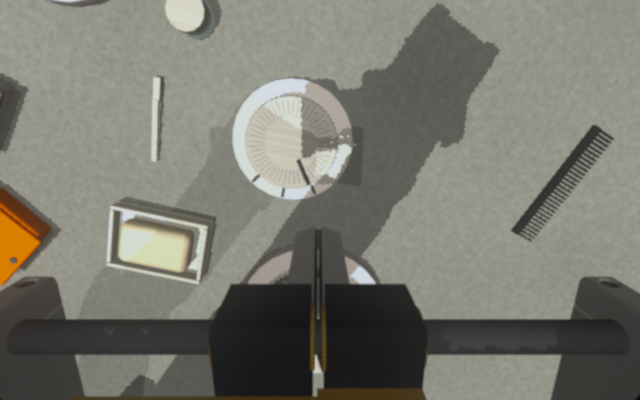

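```bash
python3 -m handwheel '[[[4,-47,0,0,-1],[4,-47,0,0,-1],[4,-47,0,0,-1],[4,-47,0,0,-1],[4,-47,0,0,-1],[4,-47,0,0,-1],[4,-47,0,0,-1],[4,-47,0,0,-1],[0,0,0,0,-1]]]'
python3 - <<'E'
from h import *
im=cv2.imread("pics/w1.png")
s=ctrl.state();print(s["joints"])
cal=ctrl.get_calibration("wrist");snap("wrist","w2")
for l,z in dict(switch=0,toggle_tip=68).items():
    for r in ctrl.place_of("wrist",l): print(l,np.round(r["position"],1),round(r["confidence"],2),ray("wrist",r["position"],z,cal))
import json;json.dump({k:np.array(v).tolist() for k,v in cal.items()},open("cal2.json","w"))
E
```

```text
t: 3.42
tcp_pos: [449.9, 185.7, 230.7]
orientation: [[0.962, 0.272, 0.0], [0.272, -0.962, 0.002], [0.001, -0.001, -1.0]]
contact_force: [-0.4, -0.5, -0.5]
finger_gap: 0.7
grasp_force: 0.0
[-0.41998007  0.39626696 -0.03869808  1.96068995  0.01933425  0.78406863
 -1.76513092]
switch [304.9 132. ] 0.6 [491.5 212.2   0. ]
toggle_tip [291.9 153.6] 0.75 [474.5 217.9  68. ]
toggle_tip [480.8 148.2] 0.19 [529.   44.2  68. ]
```

View pics/w2.png

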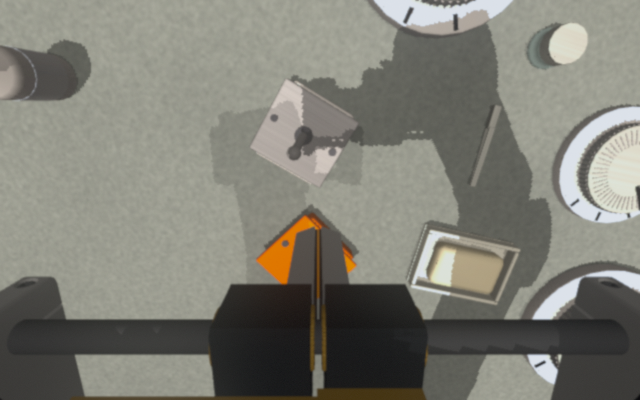

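```bash
python3 - <<'E'
from h import *
import json
c=json.load(open("cal2.json"))
P=np.array([ray("wrist",p,28,c) for p in [(292,80),(357,125),(317,187),(250,150)]]);print(P[:,:2],P.mean(0))
ax=(P[0]+P[1]-P[2]-P[3])[:2];print("axA",ax/2,np.degrees(np.arctan2(ax[1],ax[0])))
ax=(P[1]+P[2]-P[0]-P[3])[:2];print("axB",ax/2,np.degrees(np.arctan2(ax[1],ax[0])))
print("pivot",ray("wrist",(304,137),28,c),"tip",ray("wrist",(294,153),68,c))
E
```

```text
[[541.3 238.3]
 [516.2 160.3]
 [439.1 182.8]
 [459.2 264.1]] [488.95  211.375  28.   ]
axA [ 79.6  -24.15] -16.877375509552984
axB [-22.6  -79.65] -105.8408330017181
pivot [488.7 211.3  28. ] tip [475.6 216.1  68. ]
```

```bash
python3 -m handwheel '[[[6.5,-38,0,0,-1],[0,0,30,0.141,-1],[0,0,30,0.141,-1],[0,0,30,0.141,-1],[0,0,30,0.141,-1],[0,0,25,0,-1],[0,0,0,0,-1],[0,0,0,0,-1]]]'
python3 - <<'E'
from h import *
s=ctrl.state();p=s["tcp_pos"][:2]-np.array([489,211.4]);print("box xy",p@[.959,-.284],p@[.284,.959])
snap("wrist","w3")
E
```

```text
t: 4.58
tcp_pos: [447.6, 220.5, 86.3]
orientation: [[0.957, -0.291, 0.001], [-0.291, -0.957, 0.0], [0.001, -0.0, -1.0]]
contact_force: [0.5, 0.3, 0.4]
finger_gap: 0.7
grasp_force: 0.0
box xy -42.32524106791499 -3.0469370796824062
```

View pics/w3.png

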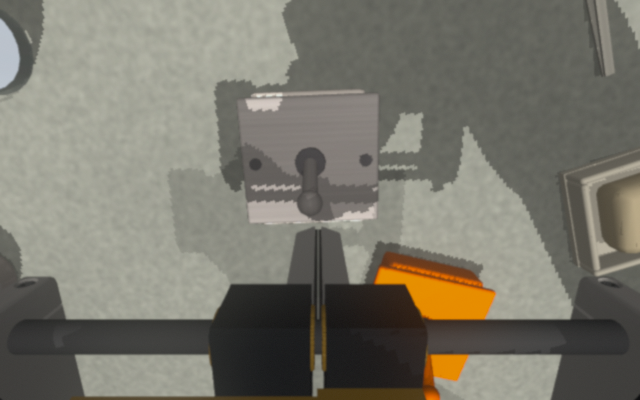

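Fingertips at (318,230) sit right behind the ball at (311,203), with the pivot at (310,162). They need a shift of about 3 mm in -y, then push.

```bash
python3 -m handwheel '[[[2,-3,0,0,-1],[6,0,0,0,-1],[6,0,0,0,-1],[6,0,0,0,-1],[6,0,0,0,-1],[6,0,0,0,-1],[6,0,0,0,-1],[6,0,0,0,-1],[3,0,0,0,-1],[0,0,0,0,-1]]]'
python3 - <<'E'
from h import *
s=ctrl.state();p=s["tcp_pos"][:2]-np.array([489,211.4]);print("box xy",p@[.959,-.284],p@[.284,.959])
E
```

```text
t: 5.88
tcp_pos: [492.2, 210.6, 85.3]
orientation: [[0.957, -0.289, -0.001], [-0.289, -0.957, -0.0], [-0.001, 0.0, -1.0]]
contact_force: [-0.8, 1.0, 0.5]
finger_gap: 0.5
grasp_force: 0.8
box xy 3.328722696765143 0.10678342449779832
```

```bash
python3 -m handwheel '[[[2,0,0,0,-1],[2,0,0,0,-1],[0,0,0,0,-1]]]';python3 -m handwheel '[[[2,0,0,0,-1],[2,0,0,0,-1],[0,0,0,0,-1]]]'; python3 - <<'E'
from h import *
snap("wrist","w4")
E
```

```text
t: 6.25
tcp_pos: [493.1, 210.3, 85.0]
orientation: [[0.958, -0.288, -0.006], [-0.288, -0.958, -0.0], [-0.005, 0.002, -1.0]]
contact_force: [-6.6, 2.4, 1.1]
finger_gap: 0.2
grasp_force: 3.6
t: 6.62
tcp_pos: [493.8, 210.1, 84.7]
orientation: [[0.958, -0.286, -0.011], [-0.286, -0.958, -0.0], [-0.011, 0.003, -1.0]]
contact_force: [-12.2, 4.8, 4.4]
finger_gap: 0.4
grasp_force: 6.9
```

View pics/w4.png

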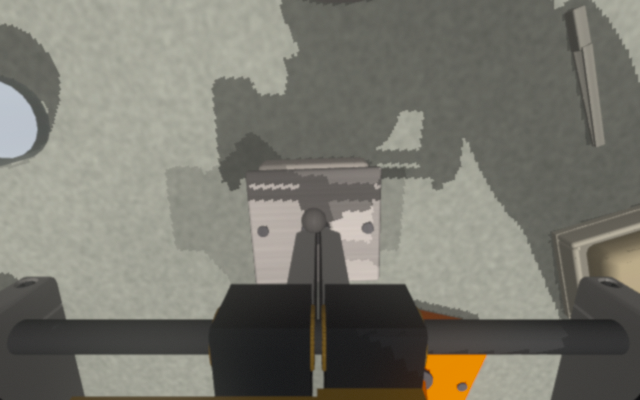

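Ball now leans away at (314,220), and a 13 N reaction shows it is hard on its stop. Backing off and heading to the dial.

```bash
python3 -m handwheel '[[[-15,0,0,0,-1],[-25,0,0,0,-1],[0,0,-50,0,-1],[0,0,-50,0,-1],[0,0,-45,0,-1],[0,0,0,0,-1]]]'
python3 - <<'E'
from h import *
cal=ctrl.get_calibration("wrist");snap("wrist","w5")
for r in ctrl.place_of("wrist","toggle_tip"):
    q=ray("wrist",r["position"],68,cal); p=q[:2]-np.array([489,211.4]); print(r["confidence"],q,"box xy",p@[.959,-.284],p@[.284,.959])
E
python3 -m handwheel '[[[20,40,0,0,-1],[20,40,0,0,-1],[20,40,0,0,-1],[20,40,0,0,-1],[20,40,0,0,-1],[20,40,0,0,-1],[20,40,0,0,-1],[20,40,20,0,-1],[0,0,40,0,-1],[0,0,20,0,-1],[0,0,0,0,-1]]]'
python3 - <<'E'
from h import *
cal=ctrl.get_calibration("wrist");snap("wrist","w6")
for l,z in dict(dial_base=0,dial_top=32,dial_index=32).items():
    for r in ctrl.place_of("wrist",l): print(l,np.round(r["position"],1),round(r["confidence"],2),ray("wrist",r["position"],z,cal))
E
```

```text
t: 7.42
tcp_pos: [465.1, 220.9, 234.3]
orientation: [[0.957, -0.29, 0.01], [-0.29, -0.957, 0.004], [0.008, -0.007, -1.0]]
contact_force: [0.6, 0.1, -0.4]
finger_gap: 0.3
grasp_force: 0.0
0.71 [511.7 210.2  68. ] box xy 22.110099999999992 5.29599999999998
0.57 [327.1 179.8  68. ] box xy -146.28769999999997 -76.28399999999998
t: 8.9
tcp_pos: [520.3, -132.4, 147.7]
orientation: [[0.957, -0.29, -0.006], [-0.29, -0.957, 0.001], [-0.006, 0.001, -1.0]]
contact_force: [-0.1, 0.5, -0.4]
finger_gap: 0.5
grasp_force: 0.0
dial_base [448.8 317.2] 0.6 [ 344.  -225.8    0. ]
dial_base [322.7 154.2] 0.55 [ 551.  -146.7    0. ]
dial_top [463.3 345.2] 0.75 [ 335.1 -226.2   32. ]
dial_top [317.4 159.8] 0.67 [ 552.9 -142.2   32. ]
dial_index [365.2 189.7] 0.9 [ 516.6 -173.6   32. ]
dial_index [504.2 380.6] 0.63 [ 280.  -258.7   32. ]
```

View pics/w6.png

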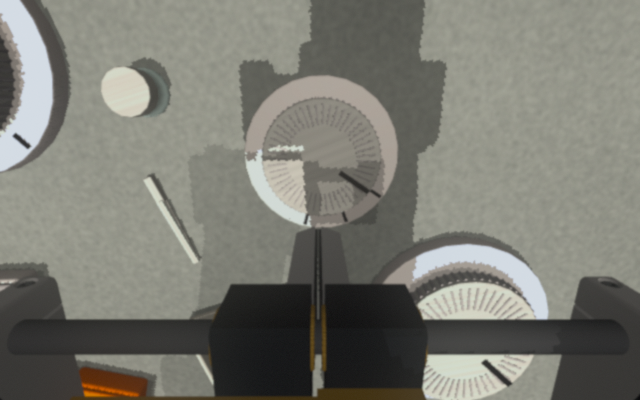

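The dial is centred at about (321,155), its index at (360,185) points at the right-hand tick, and the fingers are just at its front edge. Descending.

```bash
python3 -m handwheel '[[[-2,2,40,0,-1],[0,0,44,0,-1],[0,0,0,0,-1],[0,0,0,0,-1]]]'; python3 -m handwheel '[[[0,0,3,0,-1],[0,0,3,0,-1],[0,0,2,0,-1],[0,0,0,0,-1]]]';python3 -m handwheel '[[[0,0,2,0,-1],[0,0,0,0,-1]]]'
```

```text
t: 9.6
tcp_pos: [521.1, -134.2, 68.0]
orientation: [[0.957, -0.289, 0.002], [-0.289, -0.957, -0.001], [0.002, -0.0, -1.0]]
contact_force: [0.5, -0.0, 0.1]
finger_gap: 0.5
grasp_force: 0.0
t: 10.1
tcp_pos: [519.9, -133.9, 58.5]
orientation: [[0.957, -0.289, -0.0], [-0.289, -0.957, 0.0], [-0.0, -0.0, -1.0]]
contact_force: [0.8, -0.5, 0.4]
finger_gap: 0.2
grasp_force: 0.0
t: 10.35
tcp_pos: [520.1, -133.9, 56.6]
orientation: [[0.957, -0.289, 0.0], [-0.289, -0.957, -0.0], [0.0, -0.0, -1.0]]
contact_force: [0.1, 0.0, 2.8]
finger_gap: 0.3
grasp_force: 1.5
```

```bash
python3 -m handwheel '[[[0,0,2,0,-1],[0,0,1,0,-1],[0,0,0,0,-1]]]';python3 -m handwheel '[[[0,0,1,0,-1],[0,0,0,0,-1]]]'
```

```text
t: 10.72
tcp_pos: [520.1, -133.9, 54.0]
orientation: [[0.957, -0.289, 0.0], [-0.289, -0.957, 0.0], [0.0, -0.0, -1.0]]
contact_force: [-0.9, 0.2, 7.7]
finger_gap: 0.4
grasp_force: 3.9
t: 10.98
tcp_pos: [520.1, -133.9, 53.1]
orientation: [[0.957, -0.289, 0.0], [-0.289, -0.957, 0.0], [0.0, -0.0, -1.0]]
contact_force: [-1.8, 0.9, 9.7]
finger_gap: 0.7
grasp_force: 4.6
```

```bash
python3 -m handwheel '[[[0,0,-0.8,0,-1],[0.06,-2.05,0,0.06,-1],[0.06,-2.05,0,0.06,-1],[0.06,-2.05,0,0.06,-1],[0.06,-2.05,0,0.06,-1],[0.06,-2.05,0,0.06,-1],[0.06,-2.05,0,0.06,-1],[0,0,0,0,-1]]]'
python3 - <<'E'
from h import *
C=np.array([552.5,-144.5]);s=ctrl.state();p=s["tcp_pos"][:2]-C;print(np.hypot(*p),"swept",np.arctan2(10.6,-32.4)-np.arctan2(p[1],p[0]))
cal=ctrl.get_calibration("wrist");snap("wrist","w7")
for r in ctrl.place_of("wrist","dial_index"):
    q=ray("wrist",r["position"],29,cal);d=q[:2]-C;print(np.round(r["position"]),r["confidence"],q,np.hypot(*d),"dial",(np.arctan2(-29,-36)-np.arctan2(d[1],d[0]))%6.283)
E
```

```text
t: 11.98
tcp_pos: [526.4, -123.3, 54.0]
orientation: [[0.794, -0.608, 0.002], [-0.608, -0.794, -0.001], [0.002, -0.001, -1.0]]
contact_force: [-0.5, 0.1, 8.1]
finger_gap: 0.6
grasp_force: 3.9
33.648375967218634 swept 0.36555934870563567
[383. 234.] 0.79 [ 508.2 -157.3   29. ] 46.11214590539028 dial 0.3968408073910408
[321. 175.] 0.22 [ 558.5 -149.6   29. ] 7.874642849044009 dial 4.52402071840147
```

View pics/w7.png

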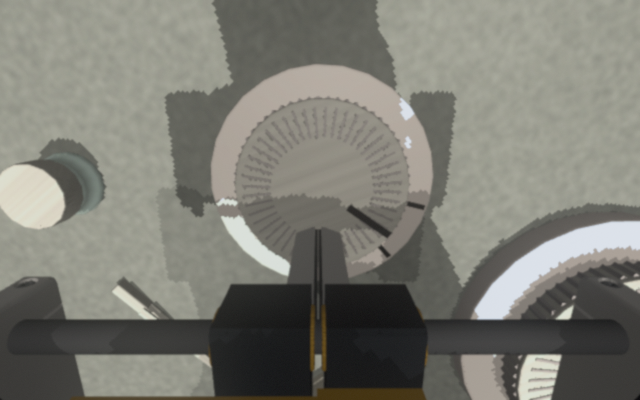

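The index, ending at (387,234), has left the tick at (415,205) and is nearing the middle tick at (384,251). The dial is at about 0.4, so I'll sweep about 0.18 more and lift.

```bash
python3 -m handwheel '[[[0.06,-2.05,0,0.06,-1],[0.06,-2.05,0,0.06,-1],[0.06,-2.05,0,0.06,-1],[0,0,0,0,-1],[0,0,-4,0,-1],[0,0,-40,0,-1],[0,0,-50,0,-1],[-20,0,0,0,-1],[-20,0,0,0,-1],[0,0,0,0,-1],[0,0,0,0,-1]]]'
python3 - <<'E'
from h import *
C=np.array([552.5,-144.5])
cal=ctrl.get_calibration("wrist");snap("wrist","w8")
for r in ctrl.place_of("wrist","dial_index"):
    q=ray("wrist",r["position"],32,cal);d=q[:2]-C;print(np.round(r["position"]),r["confidence"],q,np.hypot(*d),"dial",(np.arctan2(-29,-36)-np.arctan2(d[1],d[0]))%6.283)
snap("top","t2")
for r in ctrl.place_of("top","toggle_tip"): print(r["confidence"],ray("top",r["position"],68))
E
```

```text
t: 13.45
tcp_pos: [503.3, -89.5, 147.2]
orientation: [[0.672, -0.74, 0.001], [-0.74, -0.672, -0.001], [0.001, 0.0, -1.0]]
contact_force: [0.6, -0.7, -0.4]
finger_gap: 0.6
grasp_force: 0.0
[365. 147.] 0.91 [ 505.9 -148.3   32. ] 46.75467891024386 dial 0.5967542729269888
[ 30. 250.] 0.68 [663.  119.2  32. ] 285.9159666755251 dial 2.6455392548666214
0.56 [320.4 188.9  68. ]
0.53 [510.1 213.6  68. ]
```

View pics/w8.png

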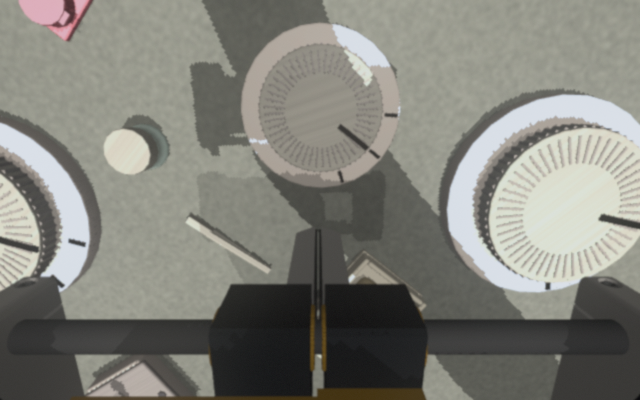

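The index (340,127 to 367,148) points straight at the middle tick (375,154), with the other ticks at (391,115) and (341,177). The toggle is at its on side and the robot is clear of everything.

```bash
python3 -c "
from bench import ctrl
print(ctrl.finish_job())"
```

```text
the job is handed in; nothing more can be done
None
```

The job is handed in at about 13.5 s of the 54 s allowed: the toggle is over against its on stop, and the smallest dial then clicked to its middle position (measured 0.597 rad, nominal 0.6), with the robot clear of everything.

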